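# Gauge the depth of the marked well

### The job

Take the depth gauge from its holder and lower its rod into the sloping heater well that has the blue marker behind it, so that the rim pushes the sliding stop up the rod until the rod's end is fully down on the well's floor; hold it there for a full second. Then draw it out and stand it back in its holder, fully home and let go, with the stop still showing that well's depth. Do not knock over or shove the bottles and the flask.

Things in the scene. Friction and masses are not known exactly. Their poses are not given: they have to be found in the camera images.
- gauge_grip (a point): Centre of the depth gauge's orange round handle (22 mm diameter, 55 mm long along the gauge's axis). The gauge is 190 mm long, 210 g with its stop, round all over: a steel rod of 12 mm diameter with a flat end sticks out 135 mm below the handle, and the rod's end lies 162.5 mm below this point along the axis. z points from the rod's end to the handle. At the start it stands upright in the holder.
- gauge_tip (a point): Centre of the flat lower end of the gauge's rod; z points up the rod to the handle.
- stop (a joint): Sliding brass stop of the gauge (disc 32 mm diameter, 14 mm high, round the rod). Value = distance in m from the rod's end up to the underside of the stop, 0 to 0.118; about 0.048 to 0.054 at the start. It sits by friction: about 4 N moves it along the rod and it stays where it is left.
- stop_face (a point): Centre of the underside of the brass stop, on the gauge's axis.
- holder_mouth (a point): Centre of the mouth of the gauge's holder, at its top: a fixed black block 60 x 60 mm, 52 mm high, with a blind upright hole of 15.5 mm diameter, 40 mm deep, its mouth widened by a 3 mm chamfer. z points up.
- heater: Fixed block heater with a sloping face: a grey base 180 x 176 mm, 32 mm high, white cheeks up to 121 mm height, three square-faced aluminium blocks side by side set in it at a slope of 24 degrees, their faces turned towards the robot's side, low white front and back panels, and behind the wells a ledge for markers at 166 mm height, its highest part but for the markers. Origin: about the centre of its underside; front is -x, y to the left seen from the robot, z up.
- well_a: The left (+y) well of the heater as seen from the robot. Origin: centre of the well's mouth, in the sloping aluminium face (76 x 44 mm). z points out of the well along its axis, which leans 24 degrees from vertical towards the heater's front (to the robot's side); y is level, along the row (wells 46 mm apart). Blind round bore, 17 mm diameter with a 3 mm chamfer, flat floor; depths differ from well to well between 60 and 95 mm and must be found by feel.
- well_b: The middle well of the heater as seen from the robot. Origin: centre of the well's mouth, in the sloping aluminium face (76 x 44 mm). z points out of the well along its axis, which leans 24 degrees from vertical towards the heater's front (to the robot's side); y is level, along the row (wells 46 mm apart). Blind round bore, 17 mm diameter with a 3 mm chamfer, flat floor; depths differ from well to well between 60 and 95 mm and must be found by feel.
- well_c: The right (-y) well of the heater as seen from the robot. Origin: centre of the well's mouth, in the sloping aluminium face (76 x 44 mm). z points out of the well along its axis, which leans 24 degrees from vertical towards the heater's front (to the robot's side); y is level, along the row (wells 46 mm apart). Blind round bore, 17 mm diameter with a 3 mm chamfer, flat floor; depths differ from well to well between 60 and 95 mm and must be found by feel.
- mark_blue: Blue plastic marker, 18 x 34 mm, 22 mm high, fixed on the ledge of the heater straight behind one of the wells (45 mm behind and 19 mm above the well's mouth, in the heater's frame). It marks the well to be gauged. Origin: centre of its underside.
- mark_white1: White plastic marker, 18 x 34 mm, 22 mm high, fixed on the ledge of the heater straight behind one of the wells (45 mm behind and 19 mm above the well's mouth, in the heater's frame). It marks a well that is not to be gauged. Origin: centre of its underside.
- mark_white2: White plastic marker, 18 x 34 mm, 22 mm high, fixed on the ledge of the heater straight behind one of the wells (45 mm behind and 19 mm above the well's mouth, in the heater's frame). It marks a well that is not to be gauged. Origin: centre of its underside.
- tall_bottle_mid (a point): Bystander: middle (100 mm up) of a standing loose amber bottle, 72 mm diameter, 205 mm high. Leave standing where it is.
- small_bottle_mid (a point): Bystander: middle (65 mm up) of a standing loose amber bottle, 56 mm diameter, 130 mm high. Leave standing where it is.
- flask_mid (a point): Bystander: middle (62 mm up) of a standing loose conical glass flask, 72 mm diameter at the foot, 34 mm at the top, 125 mm high. Leave standing where it is.
Mind the look-alikes: they are no part of the job. What is shaped like the part that bears gauge_grip but turquoise is not meant. Of the things shaped like the part that bears holder_mouth, the black one is meant.

How it is judged:
By the outcome, as a careful person would: the job done as asked, in the order asked, and still so for the second after the job is handed in, with the robot touching nothing.
It also fails if it takes over 62 s, if anything falls off the work surface, if the arm or the gripper's body presses on something with over 40 N, if the wrist force passes 120 N, or if a joint passes its speed limit or range.

### The arm

A 6-joint arm with a two-finger parallel gripper is mounted at the origin on the work surface. World frame = base frame: x ahead of the robot, y to its left, z up, the work surface at z = 0. Lengths are in mm, angles in rad, forces in N, time in s.
With the tool pointing down it reaches from about 400 to 825 mm from the base axis. Payload 7 kg.
Tool frame: the origin (TCP) lies at the very end of the fingers, on their centre line; the grasp point (between the pads) lies 19 mm behind it; z points along the fingers, y is the line along which they close (so a half turn about z gives the same grasp; the last joint's range is limited). The gripper opens to 85 mm and grips with 20 to 120 N. Pads are 22 mm wide; open, the fingers measure 114 mm over their backs; the gripper's body (76 mm by 85 mm) begins 54 mm behind the grasp point. The pads swing forward as they close: fully open they stand 13 mm farther back than shut.
Start: joints at [-0.969, 0.359, 0.012, 0, -1.224, -0.288], TCP at [208.329, -642.024, 231.302] pointing down, gripper open.
Joint ranges: [-3.07, 3.07], [-1.43, 2.12], [-1.02, 1.25], [-3.03, 1.67], [-3.05, -0], [-3.03, 3.03]. Speed limits (rad/s): [2.39, 2.39, 3.01, 3.14, 3.14, 3.14].

### API

Orientations are given as a rotation vector (axis times angle).
In Python, from bench import * gives the robot as it stands.
- The arm moves only by the shell command python3 -m crank 'ROWS' [FORCE]. ROWS is JSON, a list of rows, each a list of 7 numbers: the shift along the tool's x, y, z in m, then the turn, a rotation vector about the tool's x, y, z in rad, then the finger opening in m, from 0 to 0.0854. A call has 1 to 20 rows; each row shifts and turns the commanded pose from where the row before left it, along the tool's axes as they then stand; what a row does not reach is not made up. A row lasts 1/10 s, in which the tool goes at most 50 mm and 8.59 degrees, less where a joint would pass 70% of its speed; a pose out of reach is approached as far as the arm can. A call is refused whole if a number of a shift passes 0.05 or a number of a turn 0.15, either way. A call with a gripper value outside its range is refused whole. The fingers move at their own pace and stop on an object; FORCE is the grip in N (left out, the last holds). Time passes only in rows, so rows that do not move let the fingers close. It gives the time, the measured TCP pose, the force, the opening and the grip force at its end, in the units of the state.
- sense(): the state, without advancing time (a new reading comes with each control period).
- snapshot(name): name is "side" or "top" or "wrist"; returns a dict with "pixels" (480x640x3 uint8, red, green, blue), "z_map" (480x640 float32, mm along the optical axis (not along the pixel's ray), 0 where there is no reading), "intrinsics" (3x3 intrinsics, pixels), "position" and "attitude" of the camera in the world. Camera axes: x right, y down, z forward; pixel columns grow to the right and rows downward; lengths in mm; the calibration is good to about 2 mm. A picture is of the moment at which its call begins.
- sign_off(): hands the job in; it is judged then, once.
Trained networks look in a picture, given as the dict that the camera call returned (one of the last four; its "shot" number tells which), for a name from the list of things; names that differ only in an ending like _2 or _b are one class to them, and where a whole thing is asked for, a point or a joint stands for the part that bears it (a point fixed in the world has none). Each returns a list of dicts, best first, with "conf" (0 to 1); they miss things now and then, are a little off and sometimes report something else, mostly with a low value. They report only what shows in the picture. A call takes as long as a camera call. They do not tell look-alikes from the thing itself.
- spot_in(picture, name): "xyz" ([x, y, z] in mm, in the coordinates of the camera as it stood for that picture, good to about 4 mm: the middle of the surface that is visible of it).
- silhouettes(picture, name): "pixels" (480x640 bool, what is visible of it).
The state is a dict: "t": time; "q": joint angles; "joint_vel": joint speeds; "effort": joint torques, N m; "eef_pos": TCP position; "tool_rot": TCP orientation; "wrist_force": force on the tool from outside, world axes, zero at the start; "moment": the same for the moment, N m; "opening": finger opening in mm; "gripper_force": force on a finger pad.
Only numpy, scipy, OpenCV 4.12 (cv2) and the standard library are available. Lean on these libraries where they do the work, as an engineer would, in place of code of your own. Each camera call takes 0.05 s, during which the arm holds its last target. There are 200 camera calls.

## Working session

There is one attempt and no reset: what is moved stays moved. The work goes in short steps, Python scripts to look and compute and a shell command to move; the robot and the scene stay as the last step left them, time stands still between calls to the robot, and variables do not carry over. Pictures are saved under pics/ and viewed, at most 10 in all, crops included, and the job is handed in when it is done.

```bash
ls; mkdir -p pics; cat > h.py <<'E'
from bench import *
import numpy as np, cv2
from scipy.spatial.transform import Rotation as R
def campose(p):
    a=np.array(p["attitude"],float)
    M=a if a.shape==(3,3) else R.from_rotvec(a).as_matrix()
    return M,np.array(p["position"],float)
def w(p,xyz):
    M,t=campose(p); return M@np.array(xyz)+t
def cloud(p):
    z=p["z_map"];K=np.array(p["intrinsics"]);v,u=np.mgrid[0:480,0:640]
    c=np.stack([(u-K[0,2])/K[0,0]*z,(v-K[1,2])/K[1,1]*z,z],-1)
    M,t=campose(p); return c@M.T+t
def save(p,n,crop=None,s=1):
    im=p["pixels"][:,:,::-1]
    if crop: im=im[crop[1]:crop[3],crop[0]:crop[2]]
    cv2.imwrite(n,cv2.resize(im,None,fx=s,fy=s,interpolation=cv2.INTER_CUBIC))
E
python3 - <<'E'
from h import *
print(sense())
ims=[]
for n in("top","side"):
    p=snapshot(n); print(n,p["attitude"],p["position"],p["intrinsics"])
    save(p,f"pics/{n}.png")
    for k in("gauge_grip","holder_mouth","stop","heater","mark_blue","mark_white1","well_a","tall_bottle_mid","small_bottle_mid","flask_mid"):
        for d in spot_in(p,k)[:4]: print(k,np.round(w(p,d["xyz"])),round(d["conf"],2))
E
```

```text
pics
{'t': 0.0, 'q': array([-9.68929640e-01,  3.59382259e-01,  1.10721353e-02, -3.76353576e-04,
       -1.22406483e+00, -2.88100643e-01]), 'joint_vel': array([ 1.57661417e-06, -6.16897045e-05, -1.37044693e-03,  7.14638654e-04,
        9.09722810e-05, -1.30255971e-04]), 'effort': array([ 2.54435530e-03, -5.83319521e+01,  2.93422920e+01,  6.93695113e+00,
       -6.01571548e-03, -1.79893817e-05]), 'eef_pos': array([ 208.17760166, -641.60365053,  230.36770996]), 'tool_rot': array([ 4.90588033e-01, -3.10268579e+00, -2.47718778e-03]), 'wrist_force': array([-0.80283254, -0.18314748,  0.46183957]), 'moment': array([-0.00290208,  0.01604713, -0.00487773]), 'gripper_force': 0.0, 'opening': 85.39560460840337}
top [-2.15052655  2.13010087 -0.15053545] [ 457.38341378  -37.56049048 1224.70180732] [[605.13975767   0.         323.60337044]
 [  0.         605.13975767 234.72345985]
 [  0.           0.           1.        ]]
gauge_grip [ 627. -134.   81.] 0.88
gauge_grip [ 633. -231.  125.] 0.66
gauge_grip [ 664. -338.   98.] 0.63
holder_mouth [708. -77.  54.] 0.95
holder_mouth [ 628. -228.   55.] 0.7
[... 702 characters left out ...]
auge_grip [ 637. -230.  156.] 0.9
gauge_grip [ 627. -127.  145.] 0.61
gauge_grip [ 671. -335.  161.] 0.56
holder_mouth [701. -56.  48.] 0.89
holder_mouth [ 622. -213.   39.] 0.82
stop [ 628. -225.   74.] 0.48
stop [ 668. -337.   12.] 0.48
stop [ 638. -125.   10.] 0.39
heater [592. 258. 122.] 0.82
heater [ 559. -265.   50.] 0.31
mark_blue [634. 189. 186.] 0.7
mark_blue [ 561. -265.   47.] 0.33
mark_white1 [638. 275. 185.] 0.83
mark_white1 [637. 230. 186.] 0.76
well_a [600. 226. 143.] 0.83
well_a [591. 192. 142.] 0.64
well_a [604. 281. 142.] 0.57
tall_bottle_mid [574.  40. 128.] 0.72
small_bottle_mid [ 714. -191.   75.] 0.59
flask_mid [ 564. -267.   48.] 0.83
flask_mid [ 717. -189.   71.] 0.17
```

View pics/top.png

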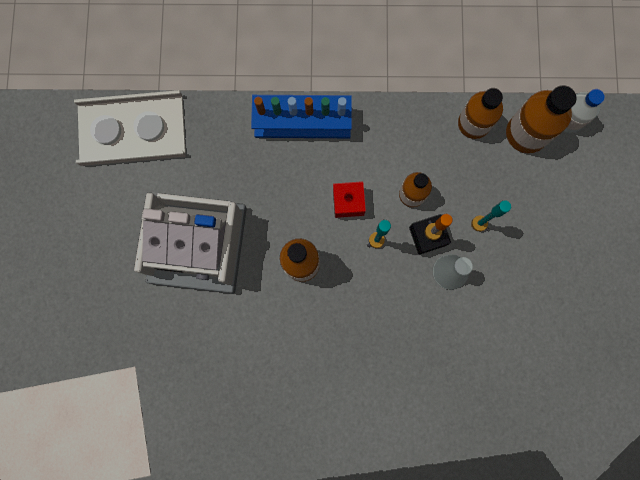

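View pics/side.png

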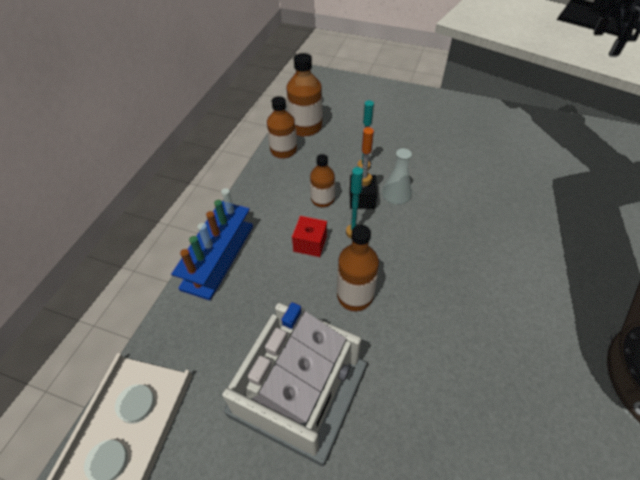

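Top: gauge (orange) stands in the black holder at px (430,235), blue marker at (205,220), behind the right well (hole 205,247), so the target is well_c. Side agrees (marker 290,315; hole 319,337). I'll measure both.

```bash
cat >> h.py <<'E'
def ray(p,u,v):
    K=np.array(p["intrinsics"]);M,t=campose(p)
    return M@np.array([(u-K[0,2])/K[0,0],(v-K[1,2])/K[1,1],1]),t
def atz(p,u,v,z):
    d,t=ray(p,u,v); return t+d*(z-t[2])/d[2]
def axis_fit(p,mask,z0,z1,c0,rmax=25):
    # vertical-axis circle centre from handle surface points, r=11
    from scipy.optimize import least_squares
    P=cloud(p)[mask]; P=P[(P[:,2]>z0)&(P[:,2]<z1)&(np.hypot(P[:,0]-c0[0],P[:,1]-c0[1])<rmax)]
    r=least_squares(lambda c:np.hypot(P[:,0]-c[0],P[:,1]-c[1])-11,c0,loss="soft_l1")
    return r.x,len(P),P.mean(0)
def orange(p):
    h=cv2.cvtColor(p["pixels"],cv2.COLOR_RGB2HSV); return (h[...,0]>5)&(h[...,0]<18)&(h[...,1]>170)&(h[...,2]>120)
def holes(p,seeds):
    out=[]; g=cv2.cvtColor(p["pixels"],cv2.COLOR_RGB2GRAY)
    for u,v in seeds:
        s=14; r=g[v-s:v+s,u-s:u+s]
        b=(r<np.median(r)*0.75).astype(np.uint8)
        n,l,st,c=cv2.connectedComponentsWithStats(b)
        i=min((i for i in range(1,n) if st[i,4]>8),key=lambda i:np.hypot(*(c[i]-s)))
        out.append((c[i]+[u-s,v-s],st[i,4]))
    return out
E
python3 - <<'E'
from h import *
for n,seeds in(("top",[(154,241),(180,244),(205,247)]),("side",[(290,393),(305,364),(319,337)])):
    p=snapshot(n); m=orange(p)
    v,u=np.nonzero(m); print(n,"orange bbox",[ (np.percentile(u,2),np.percentile(u,98),np.percentile(v,2),np.percentile(v,98))],m.sum())
    # nearest to expected grip
    C=cloud(p)
    print(" axis",axis_fit(p,m,140,200,(632,-230)))
    d=np.abs(C[...,2]-202)<6; mm=m&d&(np.hypot(C[...,0]-632,C[...,1]+230)<30); 
    if mm.sum(): print(" top",C[mm].mean(0),mm.sum())
    for c,a in holes(p,seeds):
        print(" hole",np.round(c,1),a,np.round(atz(p,*c,147),1))
    hs=cv2.cvtColor(p["pixels"],cv2.COLOR_RGB2HSV)
    b=(hs[...,0]>105)&(hs[...,0]<125)&(hs[...,1]>150)&(abs(C[...,2]-188)<5)
    P=C[b]; print(" blue top",P.mean(0),np.ptp(P,0),len(P))
E
```

```text
top orange bbox [(np.float64(282.6), np.float64(451.0), np.float64(116.32000000000001), np.float64(224.0))] 107
 axis (array([ 629.62755242, -242.36385674]), 14, array([ 639.19486661, -238.48004425,  199.03552725]))
 top [ 639.33339013 -237.53240042  201.74992003] 103
 hole [154.1 240.9] 79 [604.7 277.6 147. ]
 hole [179.2 243.9] 80 [599.8 231.9 147. ]
 hole [204.3 246.7] 82 [595.1 186.5 147. ]
 blue top [641.46535219 167.03992199 187.36878414] [237.481898   655.52643832   9.62140649] 186
side orange bbox [(np.float64(184.0), np.float64(370.0), np.float64(83.0), np.float64(271.0))] 480
 axis (array([ 629.50743835, -235.31393051]), 6, array([ 636.32962307, -234.43216792,  199.20482179]))
 top [ 637.06095242 -235.4912643   201.31528028] 53
 hole [287.7 393.1] 115 [602.9 279.1 147. ]
 hole [302.8 364.2] 96 [598.  233.8 147. ]
 hole [316.5 337.1] 75 [593.6 187.7 147. ]
 blue top [634.67672175 180.40948139 187.10049927] [212.9866419  639.05771264   6.67859855] 237
```

```bash
python3 -m crank '[[0,0,-0.02,0,0,0,0.0854]]' 40; python3 - <<'E'
from h import *
s=sense(); p=snapshot("wrist"); M,t=campose(p); T=R.from_rotvec(s["tool_rot"]).as_matrix()
print(T); print("cam in tool",T.T@(t-s["eef_pos"])); print(T.T@M); print(p["intrinsics"])
E
```

```text
t: 1.3
eef_pos: [207.8, -640.6, 248.5]
tool_rot: [0.49, -3.102, -0.008]
wrist_force: [0.2, -0.8, 0.2]
opening: 85.4
gripper_force: 0.0
[[-9.51280701e-01 -3.08319701e-01 -1.99762319e-03]
 [-3.08325897e-01  9.51268544e-01  4.82683239e-03]
 [ 4.12068582e-04  5.20759146e-03 -9.99986356e-01]]
cam in tool [ 7.35739134e+01 -3.17830608e-02 -1.43383637e+02]
[[-1.84505052e-03 -9.57768541e-01 -2.87534375e-01]
 [ 9.99997468e-01 -2.13755963e-03  7.03364696e-04]
 [-1.28828245e-03 -2.87532349e-01  9.57770060e-01]]
[[371.64696191   0.         319.55898642]
 [  0.         371.64696191 239.30555681]
 [  0.           0.           1.        ]]
```

```bash
python3 -m crank '[[0,0,-0.006,0,0,-0.14,0.0854],[0,0,-0.006,0,0,-0.14,0.0854],[0,0,-0.006,0,0,-0.14,0.0854],[0,0,-0.006,0,0,-0.14,0.0854],[0,0,-0.006,0,0,-0.14,0.0854],[0,0,-0.006,0,0,-0.14,0.0854],[0,0,-0.006,0,0,-0.14,0.0854],[0,0,-0.006,0,0,-0.14,0.0854],[0,0,-0.003,0,0,-0.14,0.0854],[0,0,0,0,0,0,0.0854]]' | head -3
python3 -m crank '[[-0.031,-0.033,0,0,0,0,0.0854],[-0.031,-0.033,0,0,0,0,0.0854],[-0.031,-0.033,0,0,0,0,0.0854],[-0.031,-0.033,0,0,0,0,0.0854],[-0.031,-0.033,0,0,0,0,0.0854],[-0.031,-0.033,0,0,0,0,0.0854],[-0.031,-0.033,0,0,0,0,0.0854],[-0.031,-0.033,0,0,0,0,0.0854],[-0.031,-0.033,0,0,0,0,0.0854],[-0.031,-0.033,0,0,0,0,0.0854],[-0.031,-0.033,0,0,0,0,0.0854],[-0.031,-0.033,0,0,0,0,0.0854],[-0.031,-0.033,0,0,0,0,0.0854],[0,0,0,0,0,0,0.0854],[0,0,0,0,0,0,0.0854]]' | head -3
python3 - <<'E'
from h import *
s=sense(); p=snapshot("wrist"); save(p,"pics/w1.png"); T=R.from_rotvec(s["tool_rot"]).as_matrix(); print(np.round(T,3)); np.savez("w1.npz",**p)
m=orange(p); C=cloud(p); mm=m&(abs(C[...,2]-202)<5); print(m.sum(),mm.sum(),C[mm].mean(0),np.ptp(C[mm],0))
print(axis_fit(p,m,148,199,(636,-236)))
E
```

```text
t: 2.35
eef_pos: [208.4, -642.3, 303.0]
tool_rot: [2.227, -2.215, 0.002]
t: 3.85
eef_pos: [636.6, -236.7, 301.3]
tool_rot: [2.223, -2.219, -0.002]
[[ 0.002 -1.    -0.001]
 [-1.    -0.002  0.   ]
 [-0.     0.001 -1.   ]]
2073 592 [ 638.40754326 -239.25978316  202.82441525] [18.40415425 18.60868771  4.4602218 ]
(array([ 637.83591691, -238.36856621]), 1, array([ 644.5748459 , -247.0626381 ,  155.20079394]))
```

View pics/w1.png

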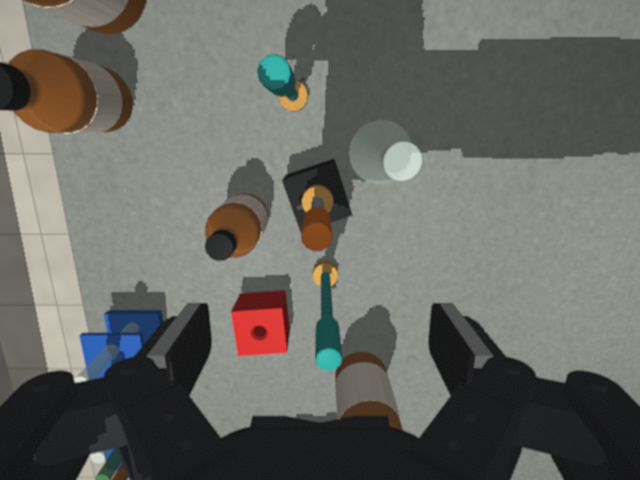

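```bash
python3 - <<'E'
from h import *
W=dict(np.load("w1.npz"))
for n,p in(("w",W),("top",snapshot("top")),("side",snapshot("side"))):
    C=cloud(p); g=p["pixels"].max(-1)
    m=(g<60)&(abs(C[...,2]-52)<5)&(np.hypot(C[...,0]-636,C[...,1]+236)<50)
    r=cv2.minAreaRect(C[m][:,:2].astype(np.float32)); print(n,m.sum(),r)
    hs=cv2.cvtColor(p["pixels"],cv2.COLOR_RGB2HSV)
    s=(hs[...,0]>10)&(hs[...,0]<30)&(hs[...,1]>90)&(C[...,2]>60)&(C[...,2]<95)&(np.hypot(C[...,0]-636,C[...,1]+236)<25)
    P=C[s]; print(" stop",len(P),P.mean(0),P.min(0),P.max(0))
E
```

```text
w 1811 ((638.0033569335938, -238.66159057617188), (58.37150955200195, 59.46806716918945), 18.34368133544922)
 stop 528 [ 638.6232528  -242.96826234   75.66800611] [ 623.44614452 -254.11336295   62.35021419] [ 655.11191604 -227.84867879   93.71087933]
top 585 ((639.1404418945312, -237.66427612304688), (59.29408264160156, 60.21694564819336), 19.02324867248535)
 stop 164 [ 636.92649922 -234.81831997   74.10703289] [ 624.26275421 -252.92501429   61.70530969] [ 654.48924094 -221.74861686   81.95663349]
side 229 ((637.4490966796875, -236.85610961914062), (58.45376968383789, 63.81826400756836), 17.207347869873047)
 stop 77 [ 629.77323716 -231.13717833   72.13418394] [ 622.47440742 -251.26771308   62.30638771] [ 639.13104103 -220.82090582   78.27103238]
```

```bash
python3 -m crank '[[0.0013,-0.0016,0.03,0,0,0,0.0854],[0,0,0.03,0,0,0,0.0854],[0,0,0.03,0,0,0,0.0854],[0,0,0.03,0,0,0,0.0854],[0,0,0.026,0,0,0,0.0854],[0,0,0,0,0,0,0.0854],[0,0,0,0,0,0,0.04],[0,0,0,0,0,0,0.02],[0,0,0,0,0,0,0.01],[0,0,0,0,0,0,0.01],[0,0,0,0,0,0,0.01],[0,0,0,0,0,0,0.01]]' 60
```

```text
t: 5.2
eef_pos: [638.4, -239.2, 157.6]
tool_rot: [-2.225, 2.217, -0.003]
wrist_force: [-0.4, -1.0, 6.5]
opening: 20.6
gripper_force: 58.7
```

```bash
python3 -m crank '[[0,0,0,0,0,0,0.01],[0,0,0,0,0,0,0.01],[0,0,-0.012,0,0,0,0.01],[0,0,-0.02,0,0,0,0.01],[0,0,-0.02,0,0,0,0.01],[0,0,-0.03,0,0,0,0.01],[0,0,-0.03,0,0,0,0.01],[0,0,-0.03,0,0,0,0.01],[0,0,-0.03,0,0,0,0.01],[0,0,-0.03,0,0,0,0.01],[0,0,-0.02,0,0,0,0.01],[0,0,-0.01,0,0,0,0.01],[0,0,0,0,0,0,0.01]]' 110
python3 - <<'E'
from h import *
p=snapshot("side"); save(p,"pics/s2.png",(240,20,500,260),2.2)
E
```

```text
t: 6.5
eef_pos: [637.9, -239.0, 389.5]
tool_rot: [-2.224, 2.217, -0.002]
wrist_force: [0.1, 0.0, -2.2]
opening: 19.8
gripper_force: 108.1
```

View pics/s2.png

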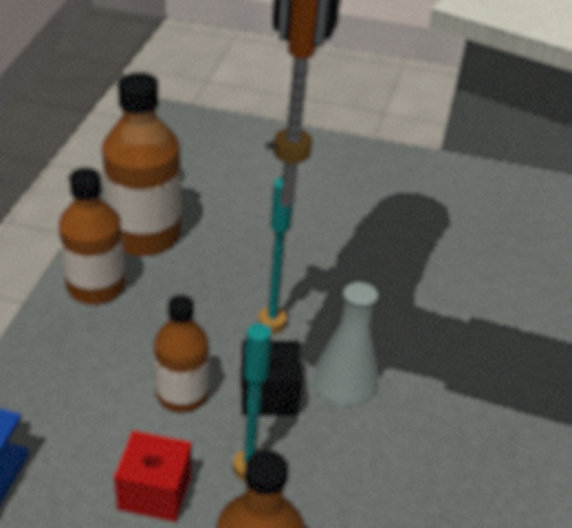

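The gauge is held and lifted clear: rod from (300,60) down to (288,205), stop at (293,147). I'll move over the well now.

```bash
python3 -m crank '[[-0.02,0.0055,0,0,0,0,0.01],[-0.0413,0.0114,0,0,0,0,0.01],[-0.0413,0.0114,0,0,0,0,0.01],[-0.0413,0.0114,0,0,0,0,0.01],[-0.0413,0.0114,0,0,0,0,0.01],[-0.0413,0.0114,0,0,0,0,0.01],[-0.0413,0.0114,0,0,0,0,0.01],[-0.0413,0.0114,0,0,0,0,0.01],[-0.0413,0.0114,0,0,0,0,0.01],[-0.0413,0.0114,0,0,0,0,0.01],[-0.0413,0.0114,0,0,0,0,0.01],[0,0,0,0,0,0.105,0.01],[0,0,0,0.105,0,0,0.01],[0,0,0,0.105,0,0,0.01],[0,0,0,0.105,0,0,0.01],[0,0,0,0.104,0,0,0.01],[0,0,0,0,0,0,0.01],[0,0,0,0,0,0,0.01]]'
python3 - <<'E'
from h import *
s=sense(); T=R.from_rotvec(s["tool_rot"]).as_matrix(); print(np.round(T,3))
p=snapshot("wrist"); np.savez("w2.npz",**p); save(p,"pics/w2.png")
E
```

```text
t: 8.35
eef_pos: [515.8, 193.2, 387.0]
tool_rot: [-1.898, 2.098, -0.445]
wrist_force: [-0.3, 0.4, -1.9]
opening: 19.7
gripper_force: 108.8
[[-0.1   -0.91   0.403]
 [-0.995  0.091 -0.042]
 [ 0.002 -0.405 -0.914]]
```

View pics/w2.png

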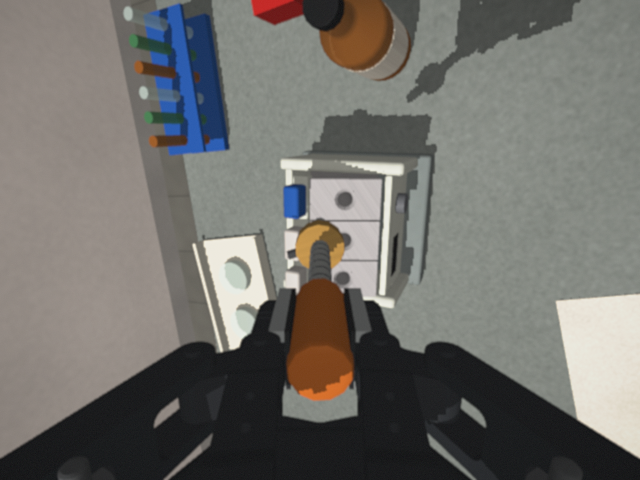

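```bash
cat >> h.py <<'E'
def wells(p,seeds,face_c,ztest=147):
    C=cloud(p); g=cv2.cvtColor(p["pixels"],cv2.COLOR_RGB2GRAY)
    uu=np.array([s[0] for s in seeds]);vv=np.array([s[1] for s in seeds])
    m=np.zeros(g.shape,bool)
    for u,v in seeds: m[v-16:v+17,u-26:u+27]=1
    P=C[m&(g>110)]; P=P[(P[:,2]>110)&(P[:,2]<175)]
    for _ in range(5):
        c=P.mean(0); n=np.linalg.svd(P-c,full_matrices=False)[2][2]; e=abs((P-c)@n); P=P[e<max(2,2*np.median(e))]
    if n[2]<0:n=-n
    out=[]
    for px,a in holes(p,seeds):
        d,t=ray(p,*px); out.append(t+d*((c-t)@n)/(d@n)); print(px,a,np.round(out[-1],1))
    return np.array(out),n,np.degrees(np.arccos(n[2])),np.degrees(np.arctan2(-n[1],-n[0])),len(P)
E
python3 - <<'E'
from h import *
p=dict(np.load("w2.npz")); s=sense(); T=R.from_rotvec(s["tool_rot"]).as_matrix()
print(wells(p,[(344,200),(344,240),(344,278)],None)[1:])
C=cloud(p); hs=cv2.cvtColor(p["pixels"],cv2.COLOR_RGB2HSV)
L=(C-s["eef_pos"])@T   # tool coords
m=(hs[...,1]>90)&(hs[...,0]>8)&(hs[...,0]<30)&(L[...,2]>60)&(L[...,2]<130)&(np.hypot(L[...,0],L[...,1])<30)
P=L[m]; print(len(P),np.percentile(P,[1,50,99],axis=0))
t=P[P[:,2]<np.percentile(P[:,2],30)+2]; print("stoptop",cv2.minEnclosingCircle(t[:,:2].astype(np.float32)),np.median(t[:,2]))
q=snapshot("side"); 
for pp,se in((q,[(316,337),(302,364),(288,393)]),(snapshot("top"),[(205,247),(179,244),(154,241)])): print(wells(pp,se,None)[1:])
L=(cloud(q)-s["eef_pos"])@T; near=(np.hypot(L[...,0],L[...,1])<14)&(L[...,2]>-10)&(L[...,2]<160)
from numpy import polyfit
for a in range(10,150,15):
    k=near&(L[...,2]>a)&(L[...,2]<a+15); 
    if k.sum(): print(a,k.sum(),np.median(L[k],0))
E
```

```text
[343.57758621 199.68103448] 232 [593.2 185.6 147.8]
[337.66990291 237.77022654] 309 [602.8 227.4 150.1]
[338.20948617 281.03952569] 253 [606.9 278.9 149.4]
(array([-0.40232154,  0.04306757,  0.91448486]), np.float64(23.86732356577689), np.float64(-6.110109438766404), 3119)
1357 [[-10.98286787 -13.77421879  80.27892392]
 [  6.00296313   0.88064175  82.11149489]
 [ 16.17081511  15.69516187  91.66259064]]
stoptop ((0.6897592544555664, 1.0814013481140137), 15.885090827941895) 82.01435931889898
[316.48648649 337.16216216] 74 [593.6 187.8 147. ]
[302.72631579 364.2       ] 95 [598.1 233.7 146.8]
[287.63478261 393.00869565] 115 [603.1 279.  146.9]
(array([-0.40509006,  0.04320647,  0.9132553 ]), np.float64(24.040840945027185), np.float64(-6.088089545512517), 3533)
[204.39506173 246.66666667] 81 [595.1 186.3 147. ]
[182.94117647 247.98529412] 204 [592.8 225.7 143.7]
[154.07594937 240.92405063] 79 [604.8 277.8 146.3]
(array([-0.41620035,  0.05134036,  0.90782236]), np.float64(24.79386842430854), np.float64(-7.032191313921796), 1240)
10 55 [-5.4117377  -0.90227595 21.1784942 ]
25 87 [-5.41058879 -0.64422572 32.63393775]
40 85 [-5.72749577 -0.91986847 47.0901906 ]
55 73 [-5.64602345 -0.60450857 62.65960631]
70 300 [-4.41386616 -2.86343385 81.80462447]
100 6 [ -6.31987435  -1.36506848 114.00001856]
115 53 [ -5.36902619  -1.16275561 122.86825556]
130 51 [ -5.63576151  -0.75147369 136.71775078]
145 1 [ -6.16206094   2.7801211  145.24644193]
```

```bash
python3 -m crank '[[-0.0022,0.0248,0.01,0,0,0,0.01],[0,0,0.03,0,0,0,0.01],[0,0,0.03,0,0,0,0.01],[0,0,0.018,0,0,0,0.01],[0,0,0,0,0,0,0.01],[0,0,0,0,0,0,0.01]]'
python3 - <<'E'
from h import *
s=sense(); T=R.from_rotvec(s["tool_rot"]).as_matrix(); print(np.round(T[:,2],4), "mouth in tool",T.T@(np.array([594,186.6,147.2])-s["eef_pos"]))
q=snapshot("side"); save(q,"pics/s3.png",(240,240,420,380),4)
E
```

```text
t: 9.1
eef_pos: [531.1, 194.5, 298.3]
tool_rot: [-1.893, 2.1, -0.447]
wrist_force: [-0.5, -0.4, -2.9]
opening: 19.7
gripper_force: 108.7
[ 0.4045 -0.0424 -0.9136] mouth in tool [  1.31595296   3.54436918 163.86712447]
```

View pics/s3.png

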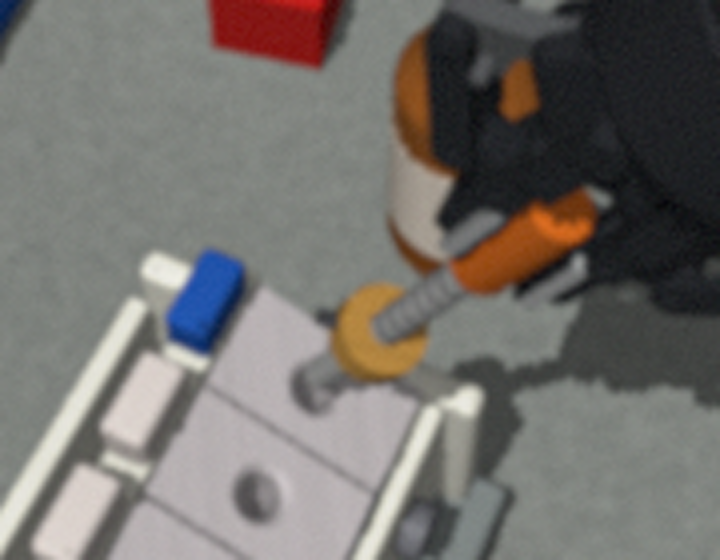

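The rod's tip (px ~315,385) hangs just above the right well. I'll make a small correction and then lower it.

```bash
python3 -m crank '[[0.0008,0.0030,0,0,0,0,0.01],[0,0,0,0,0,0,0.01],[0,0,0.008,0,0,0,0.01],[0,0,0.004,0,0,0,0.01],[0,0,0.004,0,0,0,0.01],[0,0,0.004,0,0,0,0.01],[0,0,0.004,0,0,0,0.01],[0,0,0.004,0,0,0,0.01],[0,0,0,0,0,0,0.01],[0,0,0,0,0,0,0.01]]'
python3 - <<'E'
from h import *
s=sense(); T=R.from_rotvec(s["tool_rot"]).as_matrix(); print("mouth in tool",T.T@(np.array([594,186.6,147.2])-s["eef_pos"]),T.T@s["wrist_force"],T.T@s["moment"])
E
```

```text
t: 10.15
eef_pos: [538.8, 192.7, 270.9]
tool_rot: [-1.895, 2.099, -0.446]
wrist_force: [-0.4, -0.8, -3.1]
opening: 20.0
gripper_force: 108.7
mouth in tool [  0.38246742  -0.44990933 135.60484583] [0.82599872 1.57657761 2.68292181] [-1.84745324  0.20099825  0.00402816]
```

```bash
python3 -m crank '[[0,0,0.006,0,0,0,0.01],[0,0,0.006,0,0,0,0.01],[0,0,0.006,0,0,0,0.01],[0,0,0.006,0,0,0,0.01],[0,0,0.006,0,0,0,0.01],[0,0,0,0,0,0,0.01],[0,0,0,0,0,0,0.01]]'
cat > f.py <<'E'
from h import *
s=sense(); T=R.from_rotvec(s["tool_rot"]).as_matrix(); print("mouth in tool",np.round(T.T@(np.array([594,186.6,147.2])-s["eef_pos"]),2),np.round(T.T@s["wrist_force"],1),np.round(T.T@s["moment"],2))
E
python3 f.py
```

```text
t: 10.85
eef_pos: [551.0, 191.4, 243.4]
tool_rot: [-1.895, 2.099, -0.446]
wrist_force: [-0.4, -0.5, -1.9]
opening: 19.7
gripper_force: 109.0
mouth in tool [  0.4   -0.45 105.49] [0.6 1.  1.6] [-1.91  0.28 -0.05]
```

```bash
python3 -m crank '[[0,0,0.004,0,0,0,0.01],[0,0,0.004,0,0,0,0.01],[0,0,0.003,0,0,0,0.01],[0,0,0.003,0,0,0,0.01],[0,0,0.003,0,0,0,0.01],[0,0,0.001,0,0,0,0.01],[0,0,0,0,0,0,0.01]]'; python3 f.py
python3 -m crank '[[0,0,0.002,0,0,0,0.01],[0,0,0.001,0,0,0,0.01],[0,0,0.001,0,0,0,0.01],[0,0,0,0,0,0,0.01]]'; python3 f.py
python3 -m crank '[[0,0,0.001,0,0,0,0.01],[0,0,0.001,0,0,0,0.01],[0,0,0.001,0,0,0,0.01],[0,0,0,0,0,0,0.01]]'; python3 f.py
```

```text
t: 11.55
eef_pos: [558.2, 190.7, 226.9]
tool_rot: [-1.895, 2.098, -0.446]
wrist_force: [-0.1, -1.9, -2.5]
opening: 19.8
gripper_force: 109.4
mouth in tool [ 0.44 -0.47 87.5 ] [1.9 0.9 2.3] [-1.79  0.41  0.03]
t: 11.95
eef_pos: [559.8, 190.6, 223.4]
tool_rot: [-1.894, 2.098, -0.446]
wrist_force: [-2.2, -0.8, -0.9]
opening: 19.4
gripper_force: 109.4
mouth in tool [ 0.52 -0.41 83.63] [ 1.   2.3 -0.1] [-2.15  0.53 -0.06]
t: 12.35
eef_pos: [561.1, 190.5, 220.6]
tool_rot: [-1.895, 2.098, -0.446]
wrist_force: [-1.9, -0.5, 0.1]
opening: 19.3
gripper_force: 109.4
mouth in tool [ 0.48 -0.44 80.57] [ 0.7  1.6 -0.8] [-2.12  0.62 -0.05]
```

```bash
for i in 1 2; do python3 -m crank '[[0,0,0.001,0,0,0,0.01],[0,0,0.001,0,0,0,0.01],[0,0,0.001,0,0,0,0.01],[0,0,0.001,0,0,0,0.01],[0,0,0,0,0,0,0.01]]' | head -1; python3 f.py; done
```

```text
t: 12.85
mouth in tool [ 0.52 -0.46 76.54] [1.2 2.2 0.1] [-1.96  0.61  0.03]
t: 13.35
mouth in tool [ 0.52 -0.45 72.55] [1.9 1.7 0.7] [-1.93  0.66  0.04]
```

```bash
python3 -m crank '[[0,0,0.001,0,0,0,0.01],[0,0,0.001,0,0,0,0.01],[0,0,0.001,0,0,0,0.01],[0,0,0,0,0,0,0.01]]' | head -1; python3 f.py
```

```text
t: 13.75
mouth in tool [ 0.48 -0.44 69.56] [ 1.5  2.3 -0.6] [-1.87  0.72  0.03]
```

```bash
python3 -m crank '[[0,0,0.001,0,0,0,0.01],[0,0,0.001,0,0,0,0.01],[0,0,0.001,0,0,0,0.01],[0,0,0,0,0,0,0.01]]' | head -1; python3 f.py
```

```text
t: 14.15
mouth in tool [ 0.47 -0.44 66.55] [2.2 1.2 0.3] [-1.96  0.74 -0.02]
```

```bash
python3 -m crank '[[0,0,0.001,0,0,0,0.01],[0,0,0.001,0,0,0,0.01],[0,0,0.001,0,0,0,0.01],[0,0,0,0,0,0,0.01]]' | head -1; python3 f.py
```

```text
t: 14.55
mouth in tool [ 0.49 -0.46 63.54] [ 1.9  1.3 -1.3] [-1.93  0.78 -0.  ]
```

```bash
python3 -m crank '[[0,0,0.001,0,0,0,0.01],[0,0,0.001,0,0,0,0.01],[0,0,0.001,0,0,0,0.01],[0,0,0,0,0,0,0.01]]' | head -1; python3 f.py
```

```text
t: 14.95
mouth in tool [ 0.45 -0.45 60.54] [ 2.4  1.3 -0. ] [-1.91  0.8   0.06]
```

```bash
python3 -m crank '[[0,0,0.001,0,0,0,0.01],[0,0,0.001,0,0,0,0.01],[0,0,0.001,0,0,0,0.01],[0,0,0,0,0,0,0.01]]' | head -1; python3 f.py
```

```text
t: 15.35
mouth in tool [ 0.47 -0.44 57.55] [ 1.3  0.6 -0.5] [-1.95  0.85  0.  ]
```

```bash
python3 -m crank '[[0,0,0.001,0,0,0,0.01],[0,0,0.001,0,0,0,0.01],[0,0,0,0,0,0,0.01]]' | head -1; python3 f.py
```

```text
t: 15.65
mouth in tool [ 0.46 -0.48 55.56] [2.  2.  0.4] [-1.88  0.86 -0.01]
```

```bash
python3 -m crank '[[0,0,0.001,0,0,0,0.01],[0,0,0.001,0,0,0,0.01],[0,0,0,0,0,0,0.01]]' | head -1; python3 f.py
```

```text
t: 15.95
mouth in tool [ 0.52 -0.42 53.61] [ 3.8  0.7 -0.9] [-2.06  0.99 -0.05]
```

```bash
python3 -m crank '[[0,0,0.001,0,0,0,0.01],[0,0,0.001,0,0,0,0.01],[0,0,0,0,0,0,0.01]]' | head -1; python3 f.py
```

```text
t: 16.25
mouth in tool [ 0.55  0.27 53.35] [  5.5   9.8 -24.7] [-5.74  1.94  0.02]
```

```bash
python3 -m crank '[[0,0,0.001,0,0,0,0.01],[0,0,0.001,0,0,0,0.01],[0,0,0,0,0,0,0.01]]' | head -1; python3 f.py
```

```text
t: 16.55
mouth in tool [ 0.54  0.95 53.17] [  8.7  19.8 -49.5] [-9.68  3.02 -0.05]
```

Firm floor contact about 92 mm in. I'll ease the force and hold.

```bash
python3 -m crank '[[0,0,-0.001,0,0,0,0.01],[0,0,-0.001,0,0,0,0.01],[0,0,0,0,0,0,0.01],[0,0,0,0,0,0,0.01],[0,0,0,0,0,0,0.01],[0,0,0,0,0,0,0.01],[0,0,0,0,0,0,0.01],[0,0,0,0,0,0,0.01],[0,0,0,0,0,0,0.01],[0,0,0,0,0,0,0.01],[0,0,0,0,0,0,0.01],[0,0,0,0,0,0,0.01],[0,0,0,0,0,0,0.01],[0,0,0,0,0,0,0.01],[0,0,0,0,0,0,0.01],[0,0,0,0,0,0,0.01]]'; python3 f.py
python3 - <<'E'
from h import *
q=snapshot("side"); save(q,"pics/s4.png",(240,240,420,380),4)
s=sense(); T=R.from_rotvec(s["tool_rot"]).as_matrix()
p=snapshot("wrist"); C=cloud(p); hs=cv2.cvtColor(p["pixels"],cv2.COLOR_RGB2HSV); L=(C-s["eef_pos"])@T
m=(hs[...,1]>90)&(hs[...,0]>8)&(hs[...,0]<30)&(L[...,2]>25)&(L[...,2]<75)&(np.hypot(L[...,0],L[...,1])<25)
print(m.sum(),np.percentile(L[m],[2,30,50,98],axis=0))
E
```

```text
t: 18.15
eef_pos: [572.7, 189.2, 196.1]
tool_rot: [-1.893, 2.097, -0.447]
wrist_force: [-17.8, -2.8, 18.0]
opening: 19.5
gripper_force: 111.3
mouth in tool [ 0.44  0.39 53.36] [  4.6   8.6 -23.6] [-5.36  2.12  0.01]
1878 [[ -6.97726363 -14.03189247  37.09119019]
 [  2.20022331  -6.50846317  38.05901046]
 [  6.62781068   0.46357782  38.4374702 ]
 [ 15.50114778  14.78988583  48.03083158]]
```

View pics/s4.png

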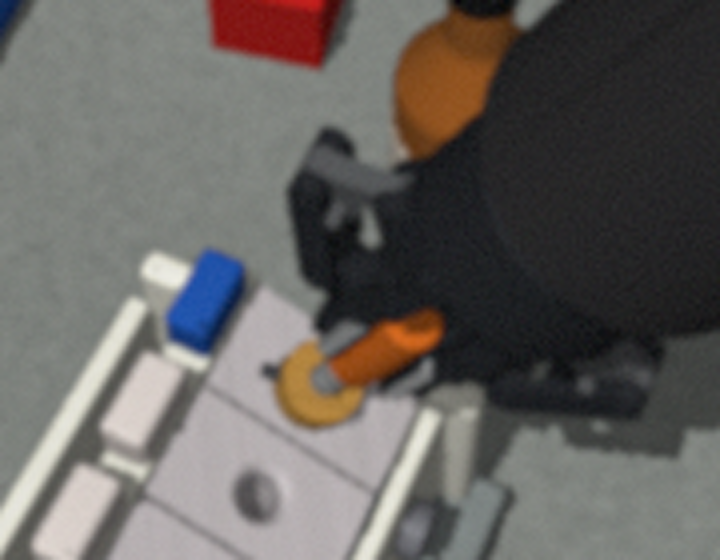

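The stop rests on the face around the rod (px ~320,385), and the hold is done. I'll withdraw, straighten up and check the stop.

```bash
python3 -m crank '[[0,0,-0.004,0,0,0,0.01],[0,0,-0.006,0,0,0,0.01],[0,0,-0.01,0,0,0,0.01],[0,0,-0.015,0,0,0,0.01],[0,0,-0.015,0,0,0,0.01],[0,0,-0.015,0,0,0,0.01],[0,0,-0.015,0,0,0,0.01],[0,0,-0.015,0,0,0,0.01],[0,0,-0.025,0,0,0,0.01],[0,0,-0.03,0,0,0,0.01],[0,0,-0.03,0,0,0,0.01],[0,0,-0.03,0,0,0,0.01],[0,0,0,-0.105,0,0,0.01],[0,0,0,-0.105,0,0,0.01],[0,0,0,-0.105,0,0,0.01],[0,0,0,-0.104,0,0,0.01],[0,0,0,0,0,-0.105,0.01],[0,0,0,0,0,0,0.01],[0,0,0,0,0,0,0.01]]'
cat > g.py <<'E'
from h import *
s=sense(); T=R.from_rotvec(s["tool_rot"]).as_matrix(); print(np.round(T,3).tolist(),s["eef_pos"])
p=snapshot("wrist"); C=cloud(p); hs=cv2.cvtColor(p["pixels"],cv2.COLOR_RGB2HSV); L=(C-s["eef_pos"])@T
m=(hs[...,1]>90)&(hs[...,0]>8)&(hs[...,0]<30)&(L[...,2]>25)&(L[...,2]<75)&(np.hypot(L[...,0],L[...,1])<25)
print("stop",m.sum(),np.percentile(L[m],[2,30,50,98],axis=0))
q=snapshot("side"); L=(cloud(q)-s["eef_pos"])@T; near=(np.hypot(L[...,0],L[...,1])<14)
for a in range(25,160,15):
    k=near&(L[...,2]>a)&(L[...,2]<a+15)
    if k.sum(): print(a,k.sum(),np.round(np.median(L[k],0),1),L[k][:,2].max())
E
python3 g.py
```

```text
t: 20.15
eef_pos: [487.7, 198.3, 386.4]
tool_rot: [-2.222, 2.22, -0.0]
wrist_force: [0.7, 0.5, -1.8]
opening: 19.8
gripper_force: 109.1
[[0.001, -1.0, 0.001], [-1.0, -0.001, 0.0], [-0.0, -0.001, -1.0]] [487.66478419 198.25905613 386.3920102 ]
stop 1880 [[ -7.59950506 -14.16556689  37.16069956]
 [  1.62005451  -6.72323749  38.26746071]
 [  6.18639508   0.07123681  38.6365684 ]
 [ 15.09152462  14.68452547  48.30495111]]
25 289 [-4.9  0.1 38.9] 39.99801832283473
40 82 [-4.3 -3.4 40.4] 41.66250582638854
70 63 [-6.   1.4 79.1] 84.76104411565457
85 65 [-5.6  1.  93.1] 99.85329286370374
100 58 [ -5.5   1.5 106.9] 114.54856490765829
115 57 [ -6.    1.2 122.1] 129.67048185671456
130 50 [ -5.8   1.4 137.4] 144.6402654410011
145 1 [ -4.6  -2.8 145.4] 145.42339238095397
```

```bash
python3 -m crank '[[0.020,-0.0069,0,0,0,0,0.01],[0.0397,-0.0137,0,0,0,0,0.01],[0.0397,-0.0137,0,0,0,0,0.01],[0.0397,-0.0137,0,0,0,0,0.01],[0.0397,-0.0137,0,0,0,0,0.01],[0.0397,-0.0137,0,0,0,0,0.01],[0.0397,-0.0137,0,0,0,0,0.01],[0.0397,-0.0137,0,0,0,0,0.01],[0.0397,-0.0137,0,0,0,0,0.01],[0.0397,-0.0137,0,0,0,0,0.01],[0.0397,-0.0137,0,0,0,0,0.01],[0.020,-0.0067,0,0,0,0,0.01],[0,0,0,0,0,0,0.01],[0,0,0,0,0,0,0.01]]'; python3 g.py
```

```text
t: 21.65
eef_pos: [639.5, -238.4, 386.0]
tool_rot: [2.223, -2.219, -0.0]
wrist_force: [0.3, 0.9, -2.5]
opening: 19.2
gripper_force: 109.2
[[0.002, -1.0, -0.0], [-1.0, -0.002, 0.0], [-0.0, 0.0, -1.0]] [ 639.46696412 -238.39453657  386.00657586]
stop 1855 [[ -7.62697391 -14.18703584  37.44269213]
 [  1.78112996  -6.78070519  38.35126899]
 [  6.32829903   0.08537964  38.73572025]
 [ 15.03437541  14.26660427  48.65380621]]
25 116 [-6.1  2.4 38.4] 39.981738580067606
40 13 [-6.2  3.1 40.3] 40.926635204696325
55 36 [-6.8  1.9 64.9] 69.75213825463838
70 52 [-7.   2.1 77.5] 84.99660839435136
85 48 [-6.5  2.1 93.1] 99.70750865127238
100 45 [ -6.6   2.  108.5] 114.88558077375426
115 42 [ -7.1   1.9 122.6] 129.90626645086388
130 42 [ -6.4   1.6 137.5] 144.09987907567108
145 1 [ -5.6   2.3 145.2] 145.15072420419685
```

```bash
python3 -m crank '[[0.0002,0.0008,0.02,0,0,0,0.01],[0,0,0.03,0,0,0,0.01],[0,0,0.03,0,0,0,0.01],[0,0,0.03,0,0,0,0.01],[0,0,0.03,0,0,0,0.01],[0,0,0.025,0,0,0,0.01],[0,0,0.013,0,0,0,0.01],[0,0,0,0,0,0,0.01],[0,0,0,0,0,0,0.01]]'
python3 - <<'E'
from h import *
q=snapshot("side"); save(q,"pics/s5.png",(330,110,410,220),5)
E
```

```text
t: 22.65
eef_pos: [639.6, -238.5, 209.7]
tool_rot: [-2.225, 2.217, -0.003]
wrist_force: [-0.4, -0.7, -1.8]
opening: 19.9
gripper_force: 109.3
```

View pics/s5.png

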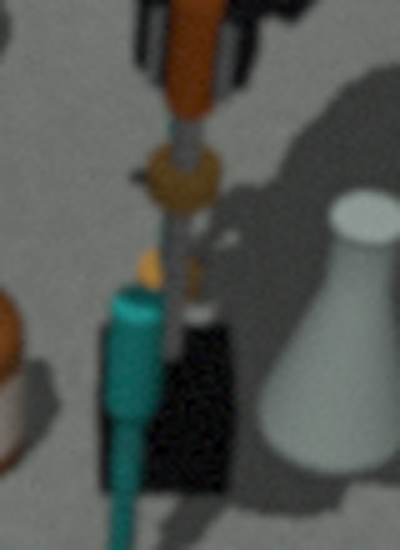

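The rod (end at px ~175,360) hangs over the black holder. I'll correct x by 1 mm and insert.

```bash
python3 -m crank '[[0,0.0012,0,0,0,0,0.01],[0,0,0.005,0,0,0,0.01],[0,0,0.005,0,0,0,0.01],[0,0,0.004,0,0,0,0.01],[0,0,0.003,0,0,0,0.01],[0,0,0.003,0,0,0,0.01],[0,0,0.003,0,0,0,0.01],[0,0,0,0,0,0,0.01],[0,0,0,0,0,0,0.01]]'
```

```text
t: 23.6
eef_pos: [637.7, -238.8, 185.1]
tool_rot: [2.225, -2.218, 0.0]
wrist_force: [-0.5, -0.6, -2.2]
opening: 19.4
gripper_force: 109.3
```

Tip is about 12 mm into the hole, with no contact force. Continuing.

```bash
python3 -m crank '[[0,0,0.005,0,0,0,0.01],[0,0,0.005,0,0,0,0.01],[0,0,0.005,0,0,0,0.01],[0,0,0.004,0,0,0,0.01],[0,0,0.004,0,0,0,0.01],[0,0,0,0,0,0,0.01],[0,0,0,0,0,0,0.01]]'
```

```text
t: 24.3
eef_pos: [637.7, -238.8, 162.1]
tool_rot: [2.225, -2.218, -0.0]
wrist_force: [-0.4, 0.2, -3.2]
opening: 19.7
gripper_force: 109.3
```

```bash
python3 -m crank '[[0,0,0.002,0,0,0,0.01],[0,0,0.001,0,0,0,0.01],[0,0,0,0,0,0,0.01]]'
```

```text
t: 24.6
eef_pos: [637.6, -238.7, 159.0]
tool_rot: [2.225, -2.218, -0.0]
wrist_force: [-0.0, 0.5, -1.8]
opening: 19.6
gripper_force: 109.3
```

```bash
python3 -m crank '[[0,0,0.001,0,0,0,0.01],[0,0,0,0,0,0,0.01]]'
```

```text
t: 24.8
eef_pos: [637.6, -238.8, 158.0]
tool_rot: [2.225, -2.218, -0.0]
wrist_force: [-0.9, -0.1, -2.3]
opening: 19.7
gripper_force: 109.3
```

```bash
python3 -m crank '[[0,0,0.001,0,0,0,0.01],[0,0,0,0,0,0,0.01]]'
```

```text
t: 25.0
eef_pos: [637.8, -238.9, 157.8]
tool_rot: [-2.225, 2.218, -0.001]
wrist_force: [-1.1, 0.5, 1.6]
opening: 20.0
gripper_force: 109.9
```

```bash
python3 -m crank '[[0,0,0.001,0,0,0,0.01],[0,0,0,0,0,0,0.01]]'
```

```text
t: 25.2
eef_pos: [638.0, -239.1, 157.8]
tool_rot: [-2.225, 2.217, -0.003]
wrist_force: [-2.5, 0.8, 8.2]
opening: 19.6
gripper_force: 110.6
```

```bash
python3 -m crank '[[0,0,-0.0015,0,0,0,0.01],[0,0,0,0,0,0,0.03],[0,0,0,0,0,0,0.04],[0,0,0,0,0,0,0.06],[0,0,0,0,0,0,0.0854],[0,0,0,0,0,0,0.0854],[0,0,0,0,0,0,0.0854],[0,0,0,0,0,0,0.0854],[0,0,-0.02,0,0,0,0.0854],[0,0,-0.03,0,0,0,0.0854],[0,0,-0.03,0,0,0,0.0854],[0,0,-0.03,0,0,0,0.0854],[0,0,-0.03,0,0,0,0.0854],[0,0,0,0,0,0,0.0854],[0,0,0,0,0,0,0.0854]]' 40
python3 - <<'E'
from h import *
p=snapshot("wrist"); C=cloud(p); m=orange(p)|((C[...,2]>195)&(C[...,2]<210)); mm=m&(abs(C[...,2]-202)<5)&(np.hypot(C[...,0]-638,C[...,1]+238)<25); print(mm.sum(),C[mm].mean(0),np.median(C[mm],0))
hs=cv2.cvtColor(p["pixels"],cv2.COLOR_RGB2HSV)
s=(hs[...,1]>90)&(hs[...,0]>8)&(hs[...,0]<30)&(C[...,2]>95)&(C[...,2]<135)&(np.hypot(C[...,0]-638,C[...,1]+238)<20)
print("stop top z",np.percentile(C[s],[50,70,95],axis=0))
q=snapshot("side"); save(q,"pics/s6.png",(230,60,490,300),2.2)
E
```

```text
t: 26.7
eef_pos: [637.9, -238.7, 298.5]
tool_rot: [-2.224, 2.217, -0.002]
wrist_force: [-0.7, -0.1, -0.9]
opening: 85.1
gripper_force: 0.0
779 [ 637.69106019 -239.21858086  202.42970218] [ 637.47057713 -239.28689826  202.66045434]
stop top z [[ 637.59043233 -244.73367084  119.06700305]
 [ 644.65409847 -241.61575961  119.50137524]
 [ 651.77470484 -234.04931379  120.40229513]]
```

View pics/s6.png

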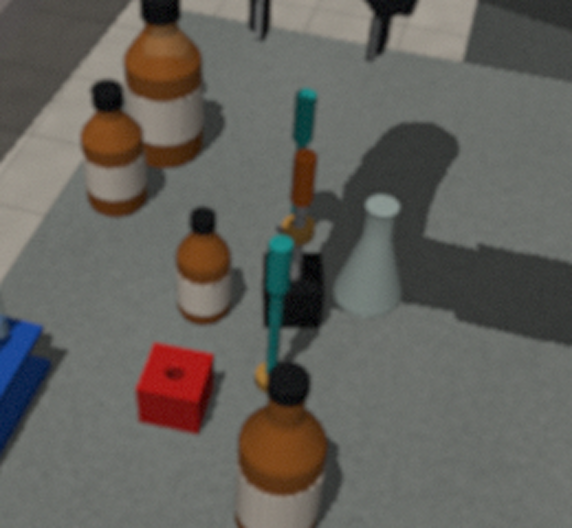

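The gauge stands in the black holder (handle at px 303,178), its top at 202 mm as at the start. The stop's underside is about 93 mm up the rod (119−14−12), and all the bottles and the flask are standing. Handing in.

```bash
python3 -c "
from bench import *
print(sign_off())"
```

```text
the job is handed in; nothing more can be done
None
```

I gauged the blue-marked well (the right one, well_c): the rod stayed on its floor for over a second, the stop reads about 92–93 mm, and the gauge is back in its holder, fully down and released; I handed the job in at about 27 s with the bottles and flask still standing, and no verdict came back.

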